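Close a parts tin with its double lid and take off the outer lid alone

ROBOT

A 7-joint arm with a two-finger parallel gripper is mounted at the origin on a cart in front of the work surface, level with it; the furniture and walls round the work are solid. World frame = base frame: x ahead of the robot, y to its left, z up, the work surface at z = 0. Lengths are in m, angles in rad, forces in N, time in s.
With the tool pointing down it reaches from about 0.425 to 0.825 m from the base axis. Payload 3.6 kg.
Tool frame: the origin (TCP) lies between the finger pads; the fingertips stand 25 mm ahead of it and the grasp point (between the pads) lies 6 mm ahead of it (r.finger_overhang is the distance from the TCP to the fingertips, in m); z points along the fingers, y is the line along which they close (so a half turn about z gives the same grasp; the last joint's range is limited). The gripper opens to 93 mm and grips with 3 to 60 N. Pads are 15 mm wide; open, the fingers measure 128 mm over their backs; the gripper's body (75 mm by 188 mm) begins 65 mm behind the grasp point.
Start: joints at [-1.171, 0.615, -0.013, 1.423, 0.008, 1.103, -0.04], TCP at [0.269, 0.592, 0.244] pointing down, gripper open.
Joint ranges: [-3.12, 3.12], [-0.3, 2.06], [-1.34, 1.32], [0.26, 2.42], [-1.36, 4.5], [0.01, 1.98], [-2.84, 2.84]. Speed limits (rad/s): [2.79, 2.79, 3.14, 3.14, 3.14, 3.14, 3.14].

INTERFACE

Orientations are given as a rotation vector (axis times angle).
In Python, from rig import r, camera, camera_info gives the robot as it stands.
- The arm moves only by the shell command python3 -m crank 'ROWS' [FORCE]. ROWS is JSON, a list of rows, each an object of numbers: "x", "y", "z": the shift along the tool's x, y, z in mm; "wx", "wy", "wz": the turn, a rotation vector about the tool's x, y, z in rad; "hand": the opening, from -1 (shut) to 1 (fully open). A call has exactly 5 rows; each row shifts and turns the commanded pose from where the row before left it, along the tool's axes as they then stand; what a row does not reach is not made up. A row lasts 1/10 s, in which the tool goes at most 50 mm and 8.59 degrees, less where a joint would pass 70% of its speed; a pose out of reach is approached as far as the arm can. A call is refused whole if a number of a shift passes 50 or a number of a turn 0.15, either way. A call with a gripper value outside its range is refused whole. The fingers move at their own pace and stop on an object; FORCE is the grip in N (left out, the last holds). Time passes only in rows, so rows that do not move let the fingers close, or fill a call up. It gives the time, the measured TCP pose, the force, the opening and the grip force at its end, in the units of the state.
- r.observe(): the state, without advancing time (a new reading comes with each control period).
- camera(name): name is "scene" or "side" or "wrist"; returns (picture, depth): 480x640x3 uint8, red, green, blue; 480x640 float32, m along the optical axis (not along the pixel's ray), 0 where there is no reading.
- camera_info(name): a dict with "camera_matrix" (3x3 intrinsics, pixels), "R" (3x3) and "t" (3): a world point X has camera coordinates R X + t; the wrist camera has in their place "T_tool_cam" (4x4, takes a point from camera to tool coordinates, whose origin is the TCP and whose axes are the flange's). Camera axes: x right, y down, z forward; pixel columns grow to the right and rows downward; lengths in m; the calibration is good to about 2 mm. A picture is of the moment at which its call begins: read the wrist's pose just before it. camera_info takes no time and is no camera call.
- r.sign_off(): hands the job in; it is judged then, once.
The state is a dict: "t": time; "joints": joint angles; "joint_velocities": joint speeds; "effort": joint torques, N m; "tcp_pos": TCP position; "ee_rot": TCP orientation; "ft_force": force on the tool from outside, world axes, zero at the start; "moment": the same for the moment, N m; "grip_width": finger opening in m; "finger_force": force on a finger pad.
Only numpy, scipy, OpenCV 4.12 (cv2) and the standard library are available. Lean on these libraries where they do the work, as an engineer would, in place of code of your own. Each camera call takes 0.05 s, during which the arm holds its last target. There are 200 camera calls.

TASK

Close the open parts tin: pick up the two nested lids together by the inner lid's tall centre knob, lower them gently onto the tin so that the inner lid sits fully home in the mouth with the outer lid still on it, and let go. Then take the outer lid by its two upright ears and lift it off alone, leaving the inner lid seated and undisturbed, so that its fit can be inspected. Finish while still holding the outer lid level and still in the air above the tin, at least 5 cm higher than it sat; do not put it down, and leave the tin standing about where it is and the other things alone.

Things in the scene. Friction and masses are not known exactly. Their poses are not given: they have to be found in the camera images.
- tin: Open round bare-metal tin, loose, 0.6 kg, 88 mm outside diameter, 80 mm high, mouth 80 mm inside diameter, walls 4 mm. Origin at the centre of its underside, z up. It stands on the bench; it and the nested lids may have changed places.
- tin_mouth (a point): Centre of the tin's mouth, level with its rim (80 mm above the bench).
- inner_lid: Inner lid, bare metal, loose, about 0.2 kg. Origin: centre of its underside, z up. Plug 14 mm deep, tapering from 74 to 60 mm diameter at the bottom; flange 92 mm across at z 14 to 18 mm; black upright knob 20 mm across on the axis, z 18 to 59 mm, through the outer lid's hole. Starts standing on its plug on the bench. Fully home, the flange rests on the tin's rim, origin 66 mm above the tin's underside.
- inner_knob (a point): Point on the knob's axis at the height to grip: 47 mm above the inner lid's underside, 12 mm below the knob's top, 26 mm above the outer lid's plate when nested. Lifting the knob lifts both lids. Take it by closing along the outer lid's y axis, so that the fingers pass between the ears.
- outer_lid: Outer lid, grey painted metal, about 0.12 kg: flat ring 107 mm across, 3 mm thick, with a 34 mm centre hole for the knob and a skirt hanging 9 mm below the plate round the inner lid's flange (5 mm play). Rests loose on that flange. Origin: centre of the plate's underside, z up, 18 mm above the inner lid's origin when nested. Two upright ears stand on its x axis, one each side of the hole.
- outer_ears (a point): Midway between the ears, 12 mm above the plate's top. Each ear is 4 mm thick (lid's x), 30 mm wide (lid's y), its top 24 mm above the plate; 48 mm between inner faces, 56 mm over outer faces. Lift the outer lid by closing along its x axis on both outer faces, the knob (top 38 mm above the plate) free between the fingers.
- wood_block: Bystander: wooden offcut 44x110x22 mm lying near the front of the bench. Leave alone.
- tape_black: Bystander: roll of black tape 60 mm in diameter, 19 mm high. Leave alone.
- spark_plug: Bystander: spark plug 72 mm long, lying. Leave alone.
Things that resemble listed ones, but are neither listed nor needed, are in the scene too. Leave any white look-alike of the inner_lid alone.

How it is judged:
On the way, in this order (a step that is already met when the one before it is completed fails the run):
1. both lids, still nested, are lifted clear of the bench together (height (world z) of inner_lid above 0.03 m and z of outer_lid in the frame of inner_lid between 0.015 and 0.022 m and angle between the z axis of inner_lid and the z axis of outer_lid, either way round below 0.06 rad and contact force between the fingers and inner_lid above 0.5 N), for 0.2 s.
2. the nested lids sit fully home on the tin and are let go (z of inner_lid in the frame of tin between 0.062 and 0.069 m and horizontal distance between inner_lid and tin_mouth below 0.008 m and angle between the z axis of inner_lid and the z axis of tin, either way round below 0.06 rad and z of outer_lid in the frame of inner_lid between 0.015 and 0.022 m and angle between the z axis of inner_lid and the z axis of outer_lid, either way round below 0.06 rad and contact force between the fingers and inner_lid below 0.1 N and contact force between the fingers and outer_lid below 0.1 N), for 0.2 s.
3. the outer lid is lifted off by itself, the inner lid staying seated (z of inner_lid in the frame of tin between 0.062 and 0.069 m and horizontal distance between inner_lid and tin_mouth below 0.008 m and angle between the z axis of inner_lid and the z axis of tin, either way round below 0.06 rad and z of outer_lid in the frame of inner_lid above 0.035 m and contact force between the fingers and outer_lid above 0.5 N), for 0.1 s.
At the end, for the whole second after the job is handed in: Inner lid home in the mouth (height within 3 mm, centred within 8 mm, not cocked over 0.06 rad); tin upright, within 4 cm of its start; outer lid held still by the fingers, level within 0.25 rad, at least 40 mm above where it sat, within 10 cm of the tin's axis, touching neither tin nor inner lid (z of inner_lid in the frame of tin between 0.062 and 0.069 m and horizontal distance between inner_lid and tin_mouth below 0.008 m and angle between the z axis of inner_lid and the z axis of tin, either way round below 0.06 rad and angle between tin's own z axis and vertical below 0.05 rad and height (world z) of tin below 0.01 m and distance of tin from where it was at the start of the episode below 0.04 m and z of outer_lid in the frame of tin above 0.124 m and horizontal distance between outer_lid and tin below 0.1 m and angle between outer_lid's own z axis and vertical below 0.25 rad and contact force between the fingers and outer_lid above 0.5 N and contact force between outer_lid and inner_lid below 0.05 N and contact force between outer_lid and tin below 0.05 N and contact force between the arm and inner_lid below 0.1 N and linear speed of outer_lid below 0.03 m/s and linear speed of inner_lid below 0.02 m/s); the arm keeps its last pose, push and grip.
It fails at once if the lids are parted while the inner lid is not seated on the tin (wrong place, or the inner lid lifted, cocked or pulled out with the outer one) (z of outer_lid in the frame of inner_lid above 0.025 m and not (z of inner_lid in the frame of tin between 0.062 and 0.069 m and horizontal distance between inner_lid and tin_mouth below 0.008 m and angle between the z axis of inner_lid and the z axis of tin, either way round below 0.06 rad)).
It fails at once if a lid is dropped ((linear speed of inner_lid above 0.5 m/s and contact force between the fingers and inner_lid below 0.05 N) or (linear speed of outer_lid above 0.5 m/s and contact force between the fingers and outer_lid below 0.05 N and contact force between the fingers and inner_lid below 0.05 N)).
It fails at once if the tin is knocked over (angle between tin's own z axis and vertical above 0.35 rad).
It fails at once if a bystander is disturbed (distance of any of wood_block, tape_black, spark_plug from where it was at the start of the episode above 0.03 m).
It also fails if it takes over 48 s, if anything falls off the work surface, if the arm or the gripper's body presses on something with over 40 N, if the wrist force passes 120 N, or if a joint passes its speed limit or range.

## Working session

There is one attempt and no reset: what is moved stays moved. The work goes in short steps, Python scripts to look and compute and a shell command to move; the robot and the scene stay as the last step left them, time stands still between calls to the robot, and variables do not carry over. Pictures are saved under pics/ and viewed, at most 10 in all, crops included, and the job is handed in when it is done.

```bash
mkdir -p pics; ls; python3 - <<'E'
from rig import r,camera,camera_info
import cv2,numpy as np
for n in ("scene","side"):
    p,d=camera(n); np.savez(n+".npz",p=p,d=d); cv2.imwrite(f"pics/{n}0.png",p[:,:,::-1])
    print(n,camera_info(n))
s=r.observe(); print({k:np.round(v,3) for k,v in s.items()}); print(camera_info("wrist"), r.finger_overhang)
E
```

```text
pics
scene {'camera_matrix': array([[556.0768799 ,   0.        , 315.83376884],
       [  0.        , 556.0768799 , 241.56504566],
       [  0.        ,   0.        ,   1.        ]]), 'R': array([[ 0.75253508, -0.65855165, -0.00082318],
       [-0.42195418, -0.48121179, -0.76836832],
       [ 0.50561411,  0.57857146, -0.64000738]]), 't': array([-0.18787569,  0.46298051,  0.40562408])}
side {'camera_matrix': array([[532.38965346,   0.        , 312.60311437],
       [  0.        , 532.38965346, 242.89245938],
       [  0.        ,   0.        ,   1.        ]]), 'R': array([[-0.9964915 , -0.08089807, -0.02145198],
       [-0.03740961,  0.65981733, -0.75049424],
       [ 0.07486793, -0.74705863, -0.66052873]]), 't': array([ 0.56281102, -0.1435189 ,  1.27293805])}
{'t': np.float64(0.1), 'joints': array([-1.171,  0.616, -0.013,  1.425,  0.008,  1.103, -0.04 ]), 'joint_velocities': array([-0.001, -0.002, -0.   , -0.005,  0.   , -0.   ,  0.001]), 'effort': array([ 1.0000e-03, -4.6004e+01,  2.1000e-01, -1.6624e+01, -6.1000e-02,
        1.7000e-02,  0.0000e+00]), 'tcp_pos': array([0.269, 0.591, 0.243]), 'ee_rot': array([-0.665, -3.07 ,  0.004]), 'ft_force': array([-0.227, -0.135, -0.288]), 'moment': array([ 0.017,  0.007, -0.011]), 'finger_force': np.float64(0.0), 'grip_width': np.float64(0.093)}
{'camera_matrix': array([[365.33729261,   0.        , 321.13158808],
       [  0.        , 365.33729261, 247.63370886],
       [  0.        ,   0.        ,   1.        ]]), 'T_tool_cam': array([[-5.98083507e-04, -9.61170116e-01, -2.75955885e-01,
         7.62108417e-02],
       [ 9.99999716e-01, -7.01505894e-04,  2.76070086e-04,
        -5.48766031e-04],
       [-4.58934996e-04, -2.75955642e-01,  9.61170262e-01,
        -1.41008054e-01],
       [ 0.00000000e+00,  0.00000000e+00,  0.00000000e+00,
         1.00000000e+00]])} 0.025
```

View pics/scene0.png

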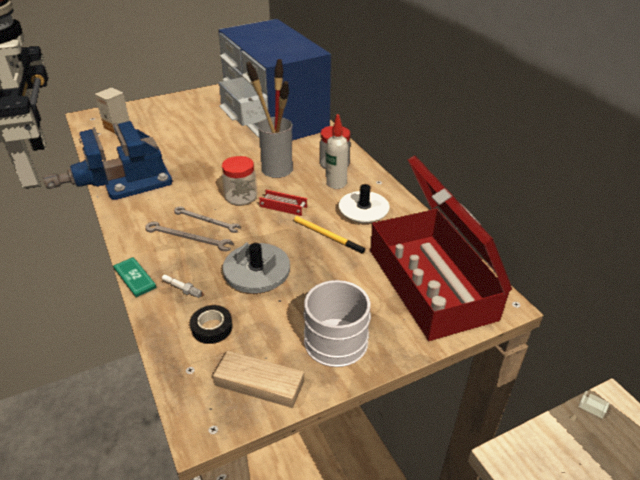

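View pics/side0.png

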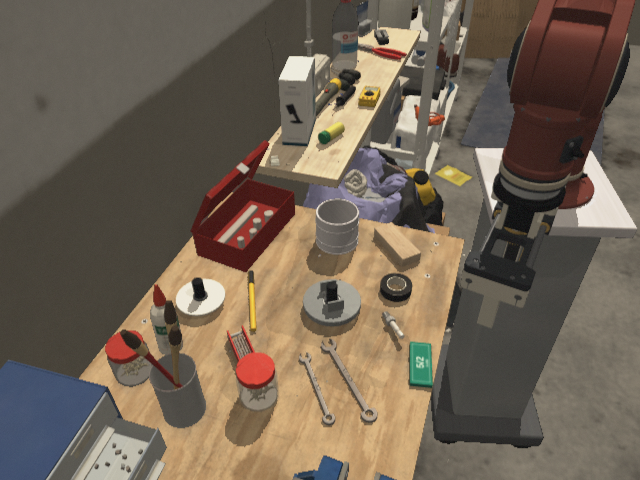

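Scene picture: the candidates are the grey lid with black knob and two ears at (256,265) and the white-plated knobbed lid at (364,205). The grey one fits (painted grey ring with ears); the white one is the look-alike. The tin is at (337,320), with tape at (211,323), the block at (258,378) and the spark plug at (182,286). The side picture agrees: lid (332,300), tin (337,225), white lid (200,298).

```bash
cat > h.py <<'E'
import numpy as np,cv2
from scipy.spatial.transform import Rotation as Ro
from rig import r,camera,camera_info
def cloud(n,d,pose=None):
    c=camera_info(n);K=c["camera_matrix"]
    v,u=np.mgrid[:480,:640]
    P=np.stack([(u-K[0,2])/K[0,0]*d,(v-K[1,2])/K[1,1]*d,d],-1)
    if n=="wrist":
        T=c["T_tool_cam"]; P=P@T[:3,:3].T+T[:3,3]
        W=P@Ro.from_rotvec(pose[1]).as_matrix().T+pose[0]
    else: W=(P-c["t"])@c["R"]
    W[d<=0]=np.nan
    return W
def circ(xy):
    A=np.c_[2*xy,np.ones(len(xy))];s=np.linalg.lstsq(A,(xy**2).sum(1),rcond=None)[0]
    return s[:2],np.sqrt(s[2]+s[:2]@s[:2])
E
python3 - <<'E'
from h import *
for n,lp,tp in (("scene",(256,265),(337,320)),("side",(332,300),(337,225))):
    f=np.load(n+".npz");W=cloud(n,f["d"]);x=W
    for name,p in (("lid",lp),("tin",tp)):
        w=np.zeros((480,640),bool);w[p[1]-50:p[1]+45,p[0]-45:p[0]+45]=1
        Z=W[...,2]
        if name=="lid":
            dark=f["p"].max(-1)<60
            for lab,m in (("plate",w&(Z>.017)&(Z<.026)),("ears",w&(Z>.03)&(Z<.05)&~dark),("knob",w&(Z>.048)&(Z<.07))):
                q=W[m];print(n,lab,m.sum(),np.nanmedian(q,0).round(4),((q[:,:2].min(0)+q[:,:2].max(0))/2).round(4),np.ptp(q[:,:2],0).round(3))
                if lab=="ears":
                    _,_,c=cv2.kmeans(q[:,:2].astype(np.float32),2,None,(3,50,1e-5),5,0);print(c, np.degrees(np.arctan2(*(c[1]-c[0])[::-1])))
        else:
            m=w&(Z>.074)&(Z<.088);q=W[m];print(n,"rim",m.sum(),((q[:,:2].min(0)+q[:,:2].max(0))/2).round(4),np.ptp(q[:,:2],0).round(3))
    if n=="scene":
        cv2.imwrite("pics/crop.png",cv2.resize(f["p"][215:310,200:320,::-1],None,fx=5,fy=5))
E
```

```text
scene plate 1873 [0.4814 0.4134 0.0198] [0.4668 0.4235] [0.16  0.109]
scene ears 225 [0.4925 0.4273 0.0395] [0.4927 0.4241] [0.045 0.062]
[[0.48368892 0.44707468]
 [0.5007209  0.39839524]] -70.71605
scene knob 129 [0.4916 0.4195 0.0567] [0.4925 0.4223] [0.018 0.02 ]
scene rim 696 [0.4918 0.2361] [0.087 0.089]
side plate 1617 [0.4925 0.4365 0.0217] [0.4952 0.4271] [0.105 0.11 ]
side ears 190 [0.4926 0.4503 0.0407] [0.4952 0.4274] [0.044 0.062]
[[0.5080073  0.40468538]
 [0.48656088 0.45272887]] 114.05577
side knob 113 [0.4954 0.4302 0.0583] [0.4958 0.4273] [0.018 0.022]
side rim 340 [0.4944 0.2384] [0.086 0.091]
```

View pics/crop.png

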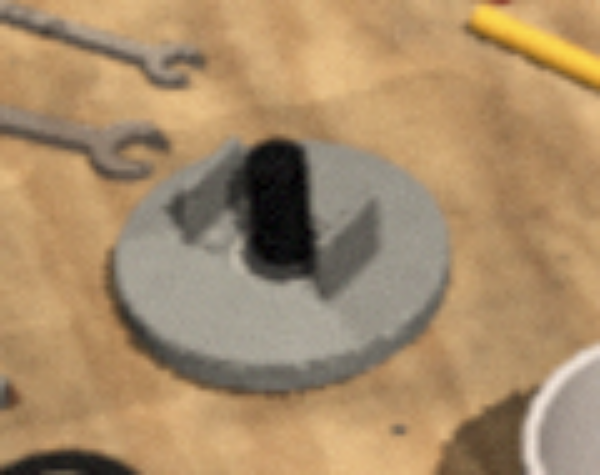

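The crop confirms grey ring, two upright ears and black knob. Moving over it.

```bash
python3 -m crank '[{"x":-30,"y":-7,"hand":1},{"x":-40,"y":-8},{"x":-40,"y":-8},{"x":-40,"y":-8},{"x":-40,"y":-9}]' 20; python3 -m crank '[{"x":-40,"y":-9},{"x":-30,"y":-7},{"wz":0.14},{"wz":0.14},{"wz":0.14}]'; python3 -m crank '[{"wz":0.14},{"wz":0.14},{"wz":0.07},{},{}]'
cat > wl.py <<'E'
from h import *
import sys
s=r.observe();pose=(s["tcp_pos"],s["ee_rot"]);p,d=camera("wrist");W=cloud("wrist",d,pose)
cv2.imwrite(f"pics/{sys.argv[1]}.png",p[:,:,::-1]);np.savez(sys.argv[1],p=p,d=d,W=W)
M=Ro.from_rotvec(pose[1]).as_matrix();print("t",s["t"],"tcp",pose[0].round(4),"y ang",np.degrees(np.arctan2(M[1,1],M[0,1])).round(2),"zax",M[:,2].round(4),"w",s["grip_width"],"f",s["ft_force"].round(2))
Z=W[...,2];g=p.max(-1)
near=np.hypot(W[...,0]-.494,W[...,1]-.425)<.075
for lab,m in (("plate",near&(Z>.017)&(Z<.026)),("ears",near&(Z>.036)&(Z<.05)&(g>60)),("knob",near&(Z>.052)&(Z<.067)),("rim",(np.hypot(W[...,0]-.493,W[...,1]-.237)<.06)&(Z>.074)&(Z<.086))):
    q=W[m]
    if len(q)<20: print(lab,len(q));continue
    xy=q[:,:2];hull=cv2.convexHull(xy.astype(np.float32))
    print(lab,len(q),"z",np.median(q[:,2]).round(4),"circ",cv2.minEnclosingCircle(hull),"mid",((xy.min(0)+xy.max(0))/2).round(4))
    if lab=="ears":
        _,_,c=cv2.kmeans(xy.astype(np.float32),2,None,(3,50,1e-5),5,0);print(c,c.mean(0),np.degrees(np.arctan2(*(c[1]-c[0])[::-1])),cv2.minAreaRect(hull))
E
python3 wl.py w1
```

```text
t 0.1 tcp [0.2688 0.5911 0.2426] y ang 65.55 zax [-9.0e-04 -2.1e-03 -1.0e+00] w 0.09277534921964434 f [-0.23 -0.13 -0.29]
plate 3205 z 0.0206 circ ((0.49338245391845703, 0.4246958792209625), 0.05431529879570007) mid [0.4918 0.4253]
ears 283 z 0.0419 circ ((0.4925207495689392, 0.42490944266319275), 0.031415216624736786) mid [0.4896 0.4249]
[[0.48201185 0.44775176]
 [0.49678922 0.40026355]] [0.48940054 0.42400765] -72.71492 ((0.49188312888145447, 0.4246792793273926), (0.02571607567369938, 0.05833510309457779), 18.330642700195312)
knob 240 z 0.0581 circ ((0.49314722418785095, 0.4250396490097046), 0.010151803493499756) mid [0.4926 0.425 ]
rim 0validation failed for argument at $[0]...
validation failed for argument at $[0]...
validation failed for argument at $[0]...
```

View pics/w1.png

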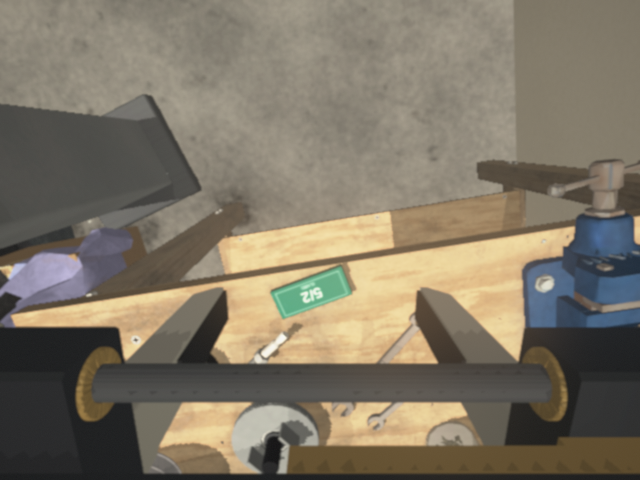

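The wrist view still shows the start pose (lid at (275,440), fingers open), so the calls were refused. It probably wants every key in each row.

```bash
python3 -m crank '[{"x":-30,"y":-7,"z":0,"wx":0,"wy":0,"wz":0,"hand":1},{"x":-40,"y":-8,"z":0,"wx":0,"wy":0,"wz":0,"hand":1},{"x":-40,"y":-8,"z":0,"wx":0,"wy":0,"wz":0,"hand":1},{"x":-40,"y":-8,"z":0,"wx":0,"wy":0,"wz":0,"hand":1},{"x":-40,"y":-9,"z":0,"wx":0,"wy":0,"wz":0,"hand":1}]' 20
```

```text
t: 0.65
tcp_pos: [0.4265, 0.4755, 0.2433]
ee_rot: [-0.665, -3.07, 0.001]
ft_force: [0.3, -0.1, -0.6]
grip_width: 0.0926
finger_force: 0.0
```

```bash
python3 -m crank '[{"x":-41,"y":-9,"z":0,"wx":0,"wy":0,"wz":0,"hand":1},{"x":-41,"y":-9,"z":0,"wx":0,"wy":0,"wz":0,"hand":1},{"x":0,"y":0,"z":20,"wx":0,"wy":0,"wz":0.13,"hand":1},{"x":0,"y":0,"z":20,"wx":0,"wy":0,"wz":0.13,"hand":1},{"x":0,"y":0,"z":20,"wx":0,"wy":0,"wz":0.13,"hand":1}]'; python3 -m crank '[{"x":0,"y":0,"z":10,"wx":0,"wy":0,"wz":0.13,"hand":1},{"x":0,"y":0,"z":0,"wx":0,"wy":0,"wz":0.13,"hand":1},{"x":0,"y":0,"z":0,"wx":0,"wy":0,"wz":0.13,"hand":1},{"x":0,"y":0,"z":0,"wx":0,"wy":0,"wz":0,"hand":1},{"x":0,"y":0,"z":0,"wx":0,"wy":0,"wz":0,"hand":1}]'
python3 wl.py w2
```

```text
t: 1.15
tcp_pos: [0.4929, 0.4257, 0.1826]
ee_rot: [-1.257, -2.879, 0.0]
ft_force: [-0.4, 0.0, -0.8]
grip_width: 0.093
finger_force: 0.0
t: 1.65
tcp_pos: [0.4924, 0.4263, 0.1734]
ee_rot: [-1.779, -2.59, 0.001]
ft_force: [0.5, 0.7, -0.3]
grip_width: 0.0929
finger_force: 0.0
t 1.65 tcp [0.4924 0.4263 0.1734] y ang 21.03 zax [-4.e-04 -5.e-04 -1.e+00] w 0.09285042472299138 f [ 0.5   0.67 -0.27]
plate 10803 z 0.0209 circ ((0.4946461617946625, 0.42513614892959595), 0.053584419190883636) mid [0.4948 0.4252]
ears 693 z 0.0442 circ ((0.49417567253112793, 0.4254627227783203), 0.031163347885012627) mid [0.4944 0.4254]
[[0.488044   0.44519213]
 [0.5026707  0.40142757]] [0.49535733 0.42330986] -71.51967 ((0.49468794465065, 0.42535096406936646), (0.029547112062573433, 0.05608413368463516), 17.922786712646484)
knob 569 z 0.0587 circ ((0.494640052318573, 0.42473936080932617), 0.010002801194787025) mid [0.4947 0.4248]
rim 1121 z 0.0789 circ ((0.4898298382759094, 0.24227246642112732), 0.043551940470933914) mid [0.4886 0.2478]
```

View pics/w2.png

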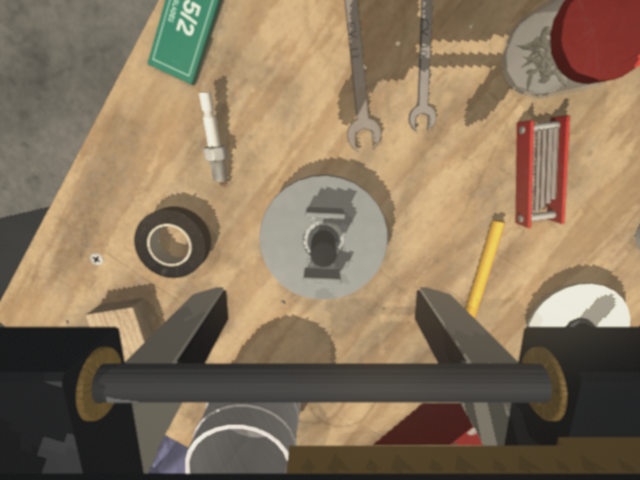

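Wrist view: nested lids centred at (323,240), ears at (325,212) and (323,272), tin at (240,440). I'll correct the angle, descend, then close.

```bash
python3 -m crank '[{"x":-2,"y":2,"z":25,"wx":0,"wy":0,"wz":0.05,"hand":1},{"x":0,"y":0,"z":30,"wx":0,"wy":0,"wz":0,"hand":1},{"x":0,"y":0,"z":30,"wx":0,"wy":0,"wz":0,"hand":1},{"x":0,"y":0,"z":25,"wx":0,"wy":0,"wz":0,"hand":1},{"x":0,"y":0,"z":10,"wx":0,"wy":0,"wz":0,"hand":1}]'; python3 -m crank '[{"x":0,"y":0,"z":0,"wx":0,"wy":0,"wz":0,"hand":0},{"x":0,"y":0,"z":0,"wx":0,"wy":0,"wz":0,"hand":-0.4},{"x":0,"y":0,"z":0,"wx":0,"wy":0,"wz":0,"hand":-0.6},{"x":0,"y":0,"z":0,"wx":0,"wy":0,"wz":0,"hand":-0.8},{"x":0,"y":0,"z":0,"wx":0,"wy":0,"wz":0,"hand":-1}]' 25;python3 -m crank '[{"x":0,"y":0,"z":0,"wx":0,"wy":0,"wz":0,"hand":-1},{"x":0,"y":0,"z":0,"wx":0,"wy":0,"wz":0,"hand":-1},{"x":0,"y":0,"z":0,"wx":0,"wy":0,"wz":0,"hand":-1},{"x":0,"y":0,"z":0,"wx":0,"wy":0,"wz":0,"hand":-1},{"x":0,"y":0,"z":0,"wx":0,"wy":0,"wz":0,"hand":-1}]' 25
```

```text
t: 2.2
tcp_pos: [0.4938, 0.424, 0.051]
ee_rot: [-1.844, -2.541, 0.007]
ft_force: [-0.1, -0.5, 0.1]
grip_width: 0.093
finger_force: 0.0
t: 2.7
tcp_pos: [0.4956, 0.4255, 0.0547]
ee_rot: [1.846, 2.541, 0.003]
ft_force: [-0.6, -0.2, -0.9]
grip_width: 0.0576
finger_force: 0.0
t: 3.2
tcp_pos: [0.495, 0.4251, 0.0536]
ee_rot: [-1.846, -2.541, 0.001]
ft_force: [-0.6, -1.1, 0.2]
grip_width: 0.0195
finger_force: 25.0
```

```bash
python3 -m crank '[{"x":0,"y":0,"z":-5,"wx":0,"wy":0,"wz":0,"hand":-1},{"x":0,"y":0,"z":-10,"wx":0,"wy":0,"wz":0,"hand":-1},{"x":0,"y":0,"z":-20,"wx":0,"wy":0,"wz":0,"hand":-1},{"x":0,"y":0,"z":-25,"wx":0,"wy":0,"wz":0,"hand":-1},{"x":0,"y":0,"z":-25,"wx":0,"wy":0,"wz":0,"hand":-1}]'; python3 -m crank '[{"x":0,"y":0,"z":-20,"wx":0,"wy":0,"wz":0,"hand":-1},{"x":0,"y":0,"z":-10,"wx":0,"wy":0,"wz":0,"hand":-1},{"x":0,"y":0,"z":-5,"wx":0,"wy":0,"wz":0,"hand":-1},{"x":0,"y":0,"z":0,"wx":0,"wy":0,"wz":0,"hand":-1},{"x":0,"y":0,"z":0,"wx":0,"wy":0,"wz":0,"hand":-1}]'
python3 wl.py w3
python3 - <<'E'
from h import *
f=np.load("w3.npz");W=f["W"];s=r.observe();M=Ro.from_rotvec(s["ee_rot"]).as_matrix()
L=(W-s["tcp_pos"])@M   # tool coords
m=(np.hypot(L[...,0],L[...,1])<.06)&(L[...,2]>.028)&(L[...,2]<.036)
q=L[m];print("plate in tool",m.sum(),np.median(q,0).round(4))
if m.sum()>50:
    c=np.linalg.lstsq(np.c_[q[:,:2],np.ones(len(q))],q[:,2],rcond=None)[0];print("tilt",c)
    print(cv2.minEnclosingCircle(cv2.convexHull(q[:,:2].astype(np.float32))))
    print(q[:,:2].min(0),q[:,:2].max(0))
for n,w in (("scene",(slice(270,365),slice(295,380))),("side",(slice(190,260),slice(305,370)))):
    X=cloud(n,np.load(n+".npz")["d"])[w];k=(X[...,2]>.075)&(X[...,2]<.086);q=X[k]
    print(n,cv2.minEnclosingCircle(cv2.convexHull(q[:,:2].astype(np.float32))))
E
```

```text
t: 3.7
tcp_pos: [0.4949, 0.4248, 0.1396]
ee_rot: [-1.847, -2.541, 0.002]
ft_force: [0.3, 0.2, -2.3]
grip_width: 0.0195
finger_force: 25.0
t: 4.2
tcp_pos: [0.4945, 0.4247, 0.1724]
ee_rot: [-1.846, -2.541, 0.004]
ft_force: [-0.1, 0.5, -3.4]
grip_width: 0.0195
finger_force: 25.0
t 4.2 tcp [0.4945 0.4247 0.1724] y ang 18.0 zax [-0.002  -0.0016 -1.    ] w 0.019502280618253452 f [-0.12  0.54 -3.38]
plate 0
ears 0
knob 0
rim 83 z 0.0776 circ ((0.5183557271957397, 0.2730810046195984), 0.007352803368121386) mid [0.5184 0.2731]
plate in tool 17429 [0.0208 0.0006 0.0325]
tilt [-0.00161778 -0.00045839  0.03259375]
((0.0010132669704034925, 0.0005220089224167168), 0.05354969948530197)
[-0.02428481 -0.05272444] [0.05349712 0.05383355]
scene ((0.49258798360824585, 0.23531748354434967), 0.04538865014910698)
side ((0.49499979615211487, 0.238447904586792), 0.046319909393787384)
```

View pics/w3.png

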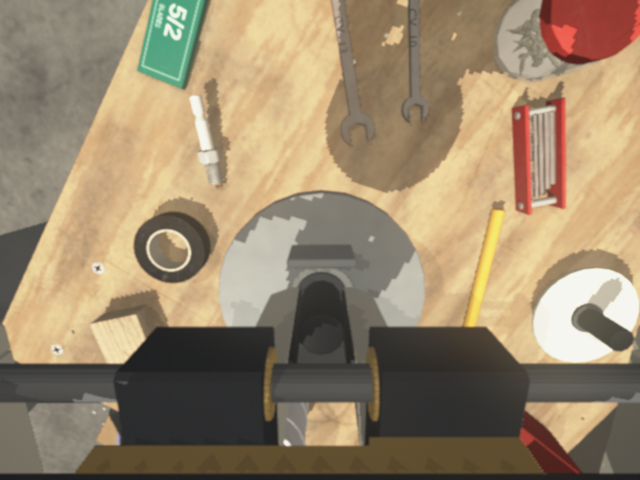

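Both lids hang level and nested below the fingers (plate at (320,270)). Next I'll check clearance near the tin from the first clouds.

```bash
python3 - <<'E'
from h import *
print(r.observe()["joints"].round(2))
for n in("scene","side"):
    X=cloud(n,np.load(n+".npz")["d"]).reshape(-1,3)
    k=(X[:,2]>.09)&(X[:,2]<.5)&(np.hypot(X[:,0]-.494,X[:,1]-.237)<.25)&(X[:,1]<.45);q=X[k]
    if len(q): print(n,len(q),q.min(0).round(3),q.max(0).round(3),np.hypot(q[:,0]-.494,q[:,1]-.237).min())
E
python3 -m crank '[{"x":-15,"y":-5,"z":0,"wx":0,"wy":0,"wz":0,"hand":-1},{"x":-28,"y":-9,"z":0,"wx":0,"wy":0,"wz":0,"hand":-1},{"x":-35,"y":-12,"z":0,"wx":0,"wy":0,"wz":0,"hand":-1},{"x":-35,"y":-12,"z":0,"wx":0,"wy":0,"wz":0,"hand":-1},{"x":-35,"y":-11,"z":0,"wx":0,"wy":0,"wz":0,"hand":-1}]'; python3 -m crank '[{"x":-20,"y":-7,"z":0,"wx":0,"wy":0,"wz":0,"hand":-1},{"x":-10,"y":-3,"z":0,"wx":0,"wy":0,"wz":0,"hand":-1},{"x":0,"y":0,"z":0,"wx":0,"wy":0,"wz":0,"hand":-1},{"x":0,"y":0,"z":0,"wx":0,"wy":0,"wz":0,"hand":-1},{"x":0,"y":0,"z":0,"wx":0,"wy":0,"wz":0,"hand":-1}]'
python3 - <<'E'
from h import *
for n in("scene","side"):
    p,d=camera(n);np.savez(n+"1.npz",p=p,d=d)
    W=cloud(n,d);Z=W[...,2];near=np.hypot(W[...,0]-.494,W[...,1]-.237)<.075
    for l,a,b in (("plate",.134,.143),("rim",.07,.084)):
        q=W[near&(Z>a)&(Z<b)]
        if len(q)>20:print(n,l,len(q),np.median(q[:,2]),cv2.minEnclosingCircle(cv2.convexHull(q[:,:2].astype(np.float32))),q[:,:2].min(0),q[:,:2].max(0))
a=np.load("scene1.npz")["p"][200:380,230:440,::-1];b=np.load("side1.npz")["p"][130:270,240:440,::-1]
cv2.imwrite("pics/above.png",np.hstack([cv2.resize(a,(400,400)),cv2.resize(b,(400,400))]))
E
```

```text
[-0.86  0.69  0.22  1.51 -0.17  0.96 -0.29]
scene 1957 [0.639 0.107 0.09 ] [0.743 0.325 0.177] 0.17297809775551373
side 1017 [0.641 0.108 0.09 ] [0.744 0.328 0.179] 0.17453797666972046
t: 4.75
tcp_pos: [0.4937, 0.2676, 0.1727]
ee_rot: [-1.846, -2.541, 0.003]
ft_force: [1.3, 1.0, -3.0]
grip_width: 0.0193
finger_force: 25.0
t: 5.25
tcp_pos: [0.4938, 0.2399, 0.1734]
ee_rot: [-1.842, -2.544, -0.001]
ft_force: [0.7, -0.5, -2.6]
grip_width: 0.0195
finger_force: 25.0
scene plate 2764 0.139671482684202 ((0.49225735664367676, 0.23932942748069763), 0.05405766889452934) [0.43889866 0.18598163] [0.54557509 0.29043525]
scene rim 570 0.07749999988266465 ((0.4916400909423828, 0.23467718064785004), 0.04406565800309181) [0.44851477 0.19092986] [0.53179297 0.2732111 ]
side plate 966 0.14113855737086872 ((0.4940129518508911, 0.24350711703300476), 0.05525067448616028) [0.44183358 0.19670072] [0.54729581 0.297537  ]
side rim 304 0.07764485176945524 ((0.4942478537559509, 0.2405230849981308), 0.044721685349941254) [0.45126785 0.21214738] [0.53748607 0.28518034]
```

View pics/above.png

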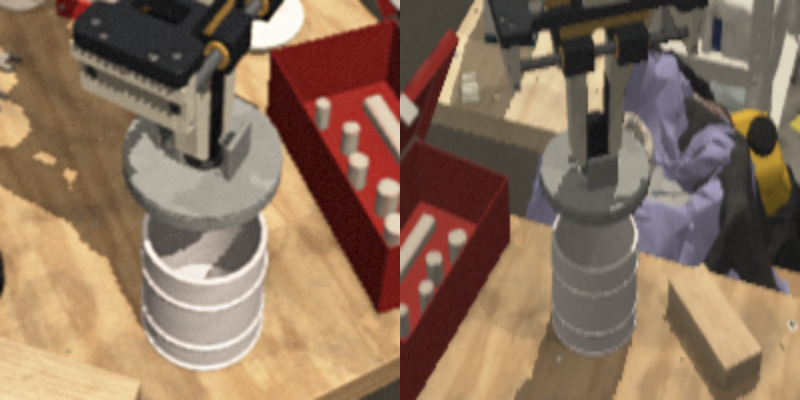

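The lids are over the tin, about 4 mm too far in +y. I'll correct that and lower in stages.

```bash
python3 -m crank '[{"x":-4,"y":-1,"z":5,"wx":0,"wy":0,"wz":0,"hand":-1},{"x":0,"y":0,"z":10,"wx":0,"wy":0,"wz":0,"hand":-1},{"x":0,"y":0,"z":10,"wx":0,"wy":0,"wz":0,"hand":-1},{"x":0,"y":0,"z":5,"wx":0,"wy":0,"wz":0,"hand":-1},{"x":0,"y":0,"z":2,"wx":0,"wy":0,"wz":0,"hand":-1}]';python3 -m crank '[{"x":0,"y":0,"z":2,"wx":0,"wy":0,"wz":0,"hand":-1},{"x":0,"y":0,"z":2,"wx":0,"wy":0,"wz":0,"hand":-1},{"x":0,"y":0,"z":2,"wx":0,"wy":0,"wz":0,"hand":-1},{"x":0,"y":0,"z":2,"wx":0,"wy":0,"wz":0,"hand":-1},{"x":0,"y":0,"z":2,"wx":0,"wy":0,"wz":0,"hand":-1}]'
```

```text
t: 5.85
tcp_pos: [0.4938, 0.2333, 0.1404]
ee_rot: [-1.846, -2.541, 0.003]
ft_force: [0.4, 0.6, -3.1]
grip_width: 0.0197
finger_force: 25.0
t: 6.35
tcp_pos: [0.4944, 0.2335, 0.1316]
ee_rot: [1.847, 2.541, 0.0]
ft_force: [-0.9, 0.4, -3.2]
grip_width: 0.0195
finger_force: 25.0
```

```bash
python3 -m crank '[{"x":1,"y":0,"z":1,"wx":0,"wy":0,"wz":0,"hand":-1},{"x":0,"y":0,"z":1,"wx":0,"wy":0,"wz":0,"hand":-1},{"x":0,"y":0,"z":1,"wx":0,"wy":0,"wz":0,"hand":-1},{"x":0,"y":0,"z":1,"wx":0,"wy":0,"wz":0,"hand":-1},{"x":0,"y":0,"z":1,"wx":0,"wy":0,"wz":0,"hand":-1}]'
```

```text
t: 6.85
tcp_pos: [0.4941, 0.2344, 0.1266]
ee_rot: [1.847, 2.541, -0.0]
ft_force: [-0.3, 0.3, -3.4]
grip_width: 0.0195
finger_force: 25.0
```

```bash
python3 - <<'E'
from h import *
c=[]
for n in("scene","side"):
    p,d=camera(n);W=cloud(n,d);Z=W[...,2];near=np.hypot(W[...,0]-.494,W[...,1]-.235)<.075
    for l,a,b in (("plate",.091,.101),("body",.02,.065)):
        q=W[near&(Z>a)&(Z<b)]
        print(n,l,len(q),np.median(q[:,2]).round(4),q[:,:2].min(0).round(4),q[:,:2].max(0).round(4),((q[:,:2].min(0)+q[:,:2].max(0))/2).round(4),cv2.minEnclosingCircle(cv2.convexHull(q[:,:2].astype(np.float32))), circ(q[:,:2]))
print(r.observe()["ft_force"].round(2),r.observe()["tcp_pos"].round(4))
E
```

```text
scene plate 2429 0.093 [0.4399 0.1804] [0.5464 0.2825] [0.4931 0.2315] ((0.49317091703414917, 0.2330082803964615), 0.05407515540719032) (array([0.49208288, 0.23117627]), np.float64(0.038963209856616395))
scene body 1414 0.0415 [0.4469 0.1902] [0.5264 0.2705] [0.4867 0.2304] ((0.4918268024921417, 0.23462405800819397), 0.04536030814051628) (array([0.49280511, 0.23587499]), np.float64(0.043842840245847246))
side plate 946 0.0945 [0.442  0.1903] [0.5473 0.292 ] [0.4946 0.2411] ((0.494554728269577, 0.237555131316185), 0.05457255616784096) (array([0.49412581, 0.23919159]), np.float64(0.04083719633195382))
side body 711 0.0425 [0.4496 0.2313] [0.5388 0.2857] [0.4942 0.2585] ((0.493717223405838, 0.24177788197994232), 0.045240629464387894) (array([0.49445742, 0.23824737]), np.float64(0.043553407541919796))
[-0.73 -0.82 -2.56] [0.494  0.2344 0.1265]
```

```bash
python3 -m crank '[{"x":1.5,"y":0.5,"z":1,"wx":0,"wy":0,"wz":0,"hand":-1},{"x":0,"y":0,"z":1,"wx":0,"wy":0,"wz":0,"hand":-1},{"x":0,"y":0,"z":1,"wx":0,"wy":0,"wz":0,"hand":-1},{"x":0,"y":0,"z":1,"wx":0,"wy":0,"wz":0,"hand":-1},{"x":0,"y":0,"z":0,"wx":0,"wy":0,"wz":0,"hand":-1}]';python3 -m crank '[{"x":0,"y":0,"z":1,"wx":0,"wy":0,"wz":0,"hand":-1},{"x":0,"y":0,"z":1,"wx":0,"wy":0,"wz":0,"hand":-1},{"x":0,"y":0,"z":0.5,"wx":0,"wy":0,"wz":0,"hand":-1},{"x":0,"y":0,"z":0.5,"wx":0,"wy":0,"wz":0,"hand":-1},{"x":0,"y":0,"z":0,"wx":0,"wy":0,"wz":0,"hand":-1}]'
```

```text
t: 7.45
tcp_pos: [0.4939, 0.2359, 0.1225]
ee_rot: [-1.847, -2.541, 0.001]
ft_force: [-1.0, -0.4, -3.2]
grip_width: 0.0197
finger_force: 25.0
t: 7.95
tcp_pos: [0.494, 0.236, 0.1196]
ee_rot: [-1.847, -2.541, 0.0]
ft_force: [-0.4, -0.0, -3.2]
grip_width: 0.0197
finger_force: 25.0
```

```bash
python3 -m crank '[{"x":0,"y":0,"z":0.5,"wx":0,"wy":0,"wz":0,"hand":-1},{"x":0,"y":0,"z":0.3,"wx":0,"wy":0,"wz":0,"hand":-1},{"x":0,"y":0,"z":0.2,"wx":0,"wy":0,"wz":0,"hand":-1},{"x":0,"y":0,"z":0,"wx":0,"wy":0,"wz":0,"hand":-1},{"x":0,"y":0,"z":0,"wx":0,"wy":0,"wz":0,"hand":-1}]'
```

```text
t: 8.45
tcp_pos: [0.4941, 0.236, 0.1195]
ee_rot: [-1.847, -2.541, -0.001]
ft_force: [-1.9, -1.4, 5.3]
grip_width: 0.0194
finger_force: 25.0
```

Contact at home height. Releasing.

```bash
python3 -m crank '[{"x":0,"y":0,"z":0,"wx":0,"wy":0,"wz":0,"hand":-0.4},{"x":0,"y":0,"z":0,"wx":0,"wy":0,"wz":0,"hand":-0.2},{"x":0,"y":0,"z":0,"wx":0,"wy":0,"wz":0,"hand":0.2},{"x":0,"y":0,"z":0,"wx":0,"wy":0,"wz":0,"hand":0.6},{"x":0,"y":0,"z":0,"wx":0,"wy":0,"wz":0,"hand":1}]';python3 -m crank '[{"x":0,"y":0,"z":0,"wx":0,"wy":0,"wz":0,"hand":1},{"x":0,"y":0,"z":0,"wx":0,"wy":0,"wz":0,"hand":1},{"x":0,"y":0,"z":-10,"wx":0,"wy":0,"wz":0,"hand":1},{"x":0,"y":0,"z":-30,"wx":0,"wy":0,"wz":0,"hand":1},{"x":0,"y":0,"z":-30,"wx":0,"wy":0,"wz":0,"hand":1}]';python3 -m crank '[{"x":0,"y":0,"z":-20,"wx":0,"wy":0,"wz":-0.13,"hand":1},{"x":0,"y":0,"z":-20,"wx":0,"wy":0,"wz":-0.14,"hand":1},{"x":0,"y":0,"z":0,"wx":0,"wy":0,"wz":-0.14,"hand":1},{"x":0,"y":0,"z":0,"wx":0,"wy":0,"wz":-0.14,"hand":1},{"x":0,"y":0,"z":0,"wx":0,"wy":0,"wz":-0.14,"hand":1}]';python3 -m crank '[{"x":0,"y":0,"z":0,"wx":0,"wy":0,"wz":-0.14,"hand":1},{"x":0,"y":0,"z":0,"wx":0,"wy":0,"wz":-0.14,"hand":1},{"x":0,"y":0,"z":0,"wx":0,"wy":0,"wz":-0.14,"hand":1},{"x":0,"y":0,"z":0,"wx":0,"wy":0,"wz":-0.14,"hand":1},{"x":0,"y":0,"z":0,"wx":0,"wy":0,"wz":-0.14,"hand":1}]';python3 -m crank '[{"x":0,"y":0,"z":0,"wx":0,"wy":0,"wz":-0.14,"hand":1},{"x":0,"y":0,"z":0,"wx":0,"wy":0,"wz":-0.04,"hand":1},{"x":0,"y":0,"z":0,"wx":0,"wy":0,"wz":0,"hand":1},{"x":0,"y":0,"z":0,"wx":0,"wy":0,"wz":0,"hand":1},{"x":0,"y":0,"z":0,"wx":0,"wy":0,"wz":0,"hand":1}]'
cat > wt.py <<'E'
from h import *
import sys
s=r.observe();P=(s["tcp_pos"],s["ee_rot"]);p,d=camera("wrist");W=cloud("wrist",d,P);cv2.imwrite(f"pics/{sys.argv[1]}.png",p[:,:,::-1])
M=Ro.from_rotvec(P[1]).as_matrix();L=(W-P[0])@M
print(s["t"],P[0].round(4),"yang",np.degrees(np.arctan2(M[1,1],M[0,1])),s["joints"].round(2))
Z=W[...,2];g=p.max(-1);near=np.hypot(W[...,0]-.494,W[...,1]-.236)<.065
for l,m in (("plate",near&(Z>.08)&(Z<.093)),("ears",near&(Z>.1)&(Z<.115)&(g>60)),("knob",near&(Z>.117)&(Z<.13))):
    q=W[m];t=L[m]
    if len(q)<20:print(l,len(q));continue
    hull=cv2.convexHull(t[:,:2].astype(np.float32))
    print(l,len(q),"z",np.median(q[:,2]).round(4),"tool circ",np.round(cv2.minEnclosingCircle(hull)[0],4),cv2.minEnclosingCircle(hull)[1],"rect",cv2.minAreaRect(hull))
    if l=="plate":print("tilt",np.linalg.lstsq(np.c_[q[:,:2],np.ones(len(q))],q[:,2],rcond=None)[0])
    if l=="ears":
        _,_,c=cv2.kmeans(t[:,:2].astype(np.float32),2,None,(3,50,1e-5),5,0);print(c)
E
python3 wt.py w5
```

```text
t: 8.95
tcp_pos: [0.4941, 0.2361, 0.1185]
ee_rot: [1.847, 2.541, -0.0]
ft_force: [0.1, 0.1, -0.5]
grip_width: 0.055
finger_force: 0.0
t: 9.45
tcp_pos: [0.4938, 0.2358, 0.1896]
ee_rot: [-1.847, -2.541, 0.002]
ft_force: [0.3, -0.0, 0.4]
grip_width: 0.0919
finger_force: 0.0
t: 9.95
tcp_pos: [0.4942, 0.2359, 0.2297]
ee_rot: [0.87, 3.018, 0.001]
ft_force: [0.2, 0.2, -1.0]
grip_width: 0.0932
finger_force: 0.0
t: 10.45
tcp_pos: [0.4942, 0.2358, 0.2295]
ee_rot: [-0.217, 3.133, -0.0]
ft_force: [-0.5, -0.7, 0.2]
grip_width: 0.093
finger_force: 0.0
t: 10.95
tcp_pos: [0.4941, 0.236, 0.2289]
ee_rot: [-0.489, 3.103, -0.0]
ft_force: [1.0, 0.5, -1.6]
grip_width: 0.0931
finger_force: 0.0
10.95 [0.4941 0.236  0.2289] yang 107.90488589942906 [-0.35  0.48 -0.2   1.74  0.11  0.94  1.28]
plate 11865 z 0.0869 tool circ [-0.0001  0.0008] 0.053510844707489014 rect ((0.00012930110096931458, 0.0007981657981872559), (0.10602154582738876, 0.10597862303256989), 69.78021240234375)
tilt [0.00107559 0.00076585 0.08618185]
ears 641 z 0.1104 tool circ [0.0002 0.0007] 0.031060125678777695 rect ((0.00022320449352264404, 0.0006501208990812302), (0.055924005806446075, 0.02981465496122837), 89.73251342773438)
[[ 0.00235126  0.02274649]
 [ 0.00231177 -0.02064154]]
knob 632 z 0.1247 tool circ [ 0.0003 -0.0003] 0.00999304000288248 rect ((0.00047282222658395767, -0.00043150782585144043), (0.019324570894241333, 0.019024062901735306), 83.30081939697266)
```

View pics/w5.png

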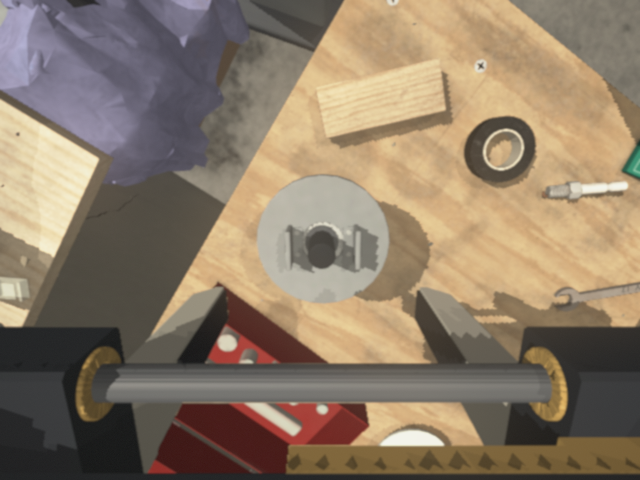

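Lids level on the tin: plate centred at (322,238), ears at (290,248) and (358,248), and the plate at z 0.087 matches fully home. The gripper is lined up with the ears, so I'll descend and close.

```bash
python3 -m crank '[{"x":0,"y":0.7,"z":25,"wx":0,"wy":0,"wz":0,"hand":1},{"x":0,"y":0,"z":35,"wx":0,"wy":0,"wz":0,"hand":1},{"x":0,"y":0,"z":30,"wx":0,"wy":0,"wz":0,"hand":1},{"x":0,"y":0,"z":15,"wx":0,"wy":0,"wz":0,"hand":1},{"x":0,"y":0,"z":5,"wx":0,"wy":0,"wz":0,"hand":1}]';python3 -m crank '[{"x":0,"y":0,"z":1,"wx":0,"wy":0,"wz":0,"hand":1},{"x":0,"y":0,"z":1,"wx":0,"wy":0,"wz":0,"hand":1},{"x":0,"y":0,"z":0.5,"wx":0,"wy":0,"wz":0,"hand":1},{"x":0,"y":0,"z":0,"wx":0,"wy":0,"wz":0,"hand":1},{"x":0,"y":0,"z":0,"wx":0,"wy":0,"wz":0,"hand":1}]'
```

```text
t: 11.5
tcp_pos: [0.4928, 0.2362, 0.1169]
ee_rot: [0.489, -3.1, 0.002]
ft_force: [-0.0, -0.2, 0.1]
grip_width: 0.093
finger_force: 0.0
t: 12.0
tcp_pos: [0.4941, 0.2368, 0.1167]
ee_rot: [-0.49, 3.102, 0.0]
ft_force: [-0.1, 0.1, -0.1]
grip_width: 0.0928
finger_force: 0.0
```

```bash
python3 -m crank '[{"x":0,"y":0,"z":0.5,"wx":0,"wy":0,"wz":0,"hand":0.6},{"x":0,"y":0,"z":0.5,"wx":0,"wy":0,"wz":0,"hand":0.4},{"x":0,"y":0,"z":0,"wx":0,"wy":0,"wz":0,"hand":0.3},{"x":0,"y":0,"z":0,"wx":0,"wy":0,"wz":0,"hand":0.2},{"x":0,"y":0,"z":0,"wx":0,"wy":0,"wz":0,"hand":0}]' 15;python3 -m crank '[{"x":0,"y":0,"z":0,"wx":0,"wy":0,"wz":0,"hand":0},{"x":0,"y":0,"z":0,"wx":0,"wy":0,"wz":0,"hand":0},{"x":0,"y":0,"z":0,"wx":0,"wy":0,"wz":0,"hand":0},{"x":0,"y":0,"z":0,"wx":0,"wy":0,"wz":0,"hand":0},{"x":0,"y":0,"z":0,"wx":0,"wy":0,"wz":0,"hand":0}]'
```

```text
t: 12.5
tcp_pos: [0.4939, 0.2367, 0.1151]
ee_rot: [0.49, -3.103, 0.0]
ft_force: [-0.5, 0.8, -0.8]
grip_width: 0.0576
finger_force: 0.0
t: 13.0
tcp_pos: [0.4938, 0.2367, 0.1151]
ee_rot: [0.49, -3.103, -0.0]
ft_force: [-0.1, -0.3, -0.9]
grip_width: 0.0558
finger_force: 15.0
```

```bash
python3 -m crank '[{"x":0,"y":0,"z":-2,"wx":0,"wy":0,"wz":0,"hand":0},{"x":0,"y":0,"z":-3,"wx":0,"wy":0,"wz":0,"hand":0},{"x":0,"y":0,"z":-5,"wx":0,"wy":0,"wz":0,"hand":0},{"x":0,"y":0,"z":-5,"wx":0,"wy":0,"wz":0,"hand":0},{"x":0,"y":0,"z":-5,"wx":0,"wy":0,"wz":0,"hand":0}]';python3 -m crank '[{"x":0,"y":0,"z":-10,"wx":0,"wy":0,"wz":0,"hand":0},{"x":0,"y":0,"z":-12,"wx":0,"wy":0,"wz":0,"hand":0},{"x":0,"y":0,"z":-15,"wx":0,"wy":0,"wz":0,"hand":0},{"x":0,"y":0,"z":-15,"wx":0,"wy":0,"wz":0,"hand":0},{"x":0,"y":0,"z":-8,"wx":0,"wy":0,"wz":0,"hand":0}]';python3 -m crank '[{"x":0,"y":0,"z":-4,"wx":0,"wy":0,"wz":0,"hand":0},{"x":0,"y":0,"z":0,"wx":0,"wy":0,"wz":0,"hand":0},{"x":0,"y":0,"z":0,"wx":0,"wy":0,"wz":0,"hand":0},{"x":0,"y":0,"z":0,"wx":0,"wy":0,"wz":0,"hand":0},{"x":0,"y":0,"z":0,"wx":0,"wy":0,"wz":0,"hand":0}]'
python3 - <<'E'
from h import *
c=[]
for n,y,x in(("scene",200,230),("side",130,240)):
    p,d=camera(n);W=cloud(n,d);Z=W[...,2];near=np.hypot(W[...,0]-.494,W[...,1]-.236)<.07
    c.append(cv2.resize(p[y:y+180,x:x+200,::-1],(400,360)))
    for l,a,b in (("outer",.16,.18),("flange",.08,.09)):
        q=W[near&(Z>a)&(Z<b)]
        if len(q)>9:print(n,l,len(q),np.median(q[:,2]).round(4),cv2.minEnclosingCircle(cv2.convexHull(q[:,:2].astype(np.float32))))
cv2.imwrite("pics/end.png",np.hstack(c))
E
```

```text
t: 13.5
tcp_pos: [0.4939, 0.2367, 0.1357]
ee_rot: [-0.49, 3.103, 0.0]
ft_force: [0.8, 0.6, -1.3]
grip_width: 0.0558
finger_force: 15.0
t: 14.0
tcp_pos: [0.4945, 0.2371, 0.1973]
ee_rot: [-0.489, 3.1, 0.002]
ft_force: [-0.5, -0.5, -0.2]
grip_width: 0.0557
finger_force: 15.0
t: 14.5
tcp_pos: [0.4936, 0.2366, 0.1986]
ee_rot: [0.49, -3.102, 0.001]
ft_force: [0.5, 0.2, -0.9]
grip_width: 0.056
finger_force: 15.0
scene outer 3238 0.1692 ((0.49273356795310974, 0.23507049679756165), 0.05462440475821495)
scene flange 2213 0.0829 ((0.49289554357528687, 0.23433081805706024), 0.04681408777832985)
side outer 1258 0.1709 ((0.4956706464290619, 0.23836706578731537), 0.0556064248085022)
side flange 913 0.0847 ((0.4932940900325775, 0.2383297085762024), 0.047771986573934555)
```

View pics/end.png

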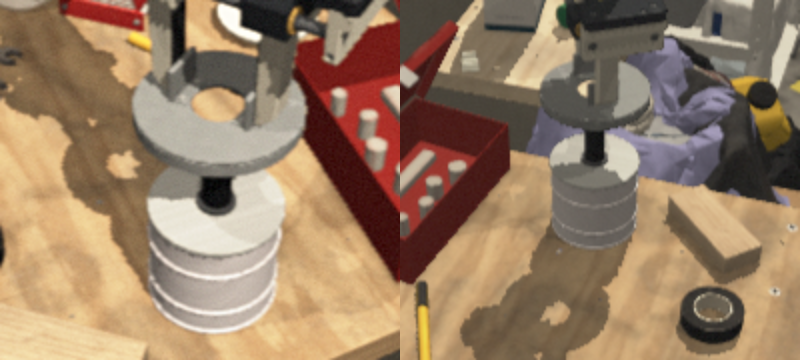

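The outer lid is held level about 84 mm above its seat, with the inner lid flush on the tin (flange at (215,205) in the left half). Handing in.

```bash
python3 -c "
from rig import r
print(r.sign_off())"
```

```text
the job is handed in; nothing more can be done
None
```

I closed the tin, then lifted the outer lid off by its ears; at hand-in (about 14.6 s) it was held level about 84 mm above its seat, the inner lid looked fully home in the last pictures, and no verdict came back.

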